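# Stroke up the microscope lamp's brightness strip

## Task

Turn the microscope lamp up on its controller: with the gripper's fingers closed together, set the fingertips lightly on the end dot of the curved black strip next to the green peg, then run them along all nine white dots in one stroke without lifting off, to the end dot next to the red peg. Keep the strip slightly pressed all the way and never press roughly; finish while still resting lightly on that last dot. Grasp or move nothing: the pegs, the lens and everything else stay standing where they are.

Things in the scene. Friction and masses are not known exactly. Their poses are not given: they have to be found in the camera images.
- strip (a joint): Curved matt-black touch strip of the lamp controller, sprung vertically: metres pressed down, 0 at rest, 0.010 at its bottom stop, the same along its whole length (it stays level). It gives from about 1.8 N, 5 mm down takes about 4.3 N, and the stop comes at about 6.8 N. Harder than 12 N counts as rough. It springs back when released. It is an arc of 100 mm radius and 40 mm width, its flat level top 42 mm above the table at rest and 12 mm above the white housing.
- console: Fixed flat white lamp controller, 200 (x) by 320 (y) by 30 mm high, on the table; origin at the centre of its underside. Its place and yaw vary. The strip bulges to its +x side; the arc's centre is at x = -45 mm, y = 0 in its frame.
- dot1 (a point): White dot 1 of 9 (10 mm across, printed) along the middle of the strip, on the strip's top surface, 28 mm from its neighbours; dot1 is at the console's -y end, dot9 at its +y end. It sinks with the strip.
- dot2 (a point): White dot 2 of 9 (10 mm across, printed) along the middle of the strip, on the strip's top surface, 28 mm from its neighbours; dot1 is at the console's -y end, dot9 at its +y end. It sinks with the strip.
- dot3 (a point): White dot 3 of 9 (10 mm across, printed) along the middle of the strip, on the strip's top surface, 28 mm from its neighbours; dot1 is at the console's -y end, dot9 at its +y end. It sinks with the strip.
- dot4 (a point): White dot 4 of 9 (10 mm across, printed) along the middle of the strip, on the strip's top surface, 28 mm from its neighbours; dot1 is at the console's -y end, dot9 at its +y end. It sinks with the strip.
- dot5 (a point): White dot 5 of 9 (10 mm across, printed) along the middle of the strip, on the strip's top surface, 28 mm from its neighbours; dot1 is at the console's -y end, dot9 at its +y end. It sinks with the strip.
- dot6 (a point): White dot 6 of 9 (10 mm across, printed) along the middle of the strip, on the strip's top surface, 28 mm from its neighbours; dot1 is at the console's -y end, dot9 at its +y end. It sinks with the strip.
- dot7 (a point): White dot 7 of 9 (10 mm across, printed) along the middle of the strip, on the strip's top surface, 28 mm from its neighbours; dot1 is at the console's -y end, dot9 at its +y end. It sinks with the strip.
- dot8 (a point): White dot 8 of 9 (10 mm across, printed) along the middle of the strip, on the strip's top surface, 28 mm from its neighbours; dot1 is at the console's -y end, dot9 at its +y end. It sinks with the strip.
- dot9 (a point): White dot 9 of 9 (10 mm across, printed) along the middle of the strip, on the strip's top surface, 28 mm from its neighbours; dot1 is at the console's -y end, dot9 at its +y end. It sinks with the strip.
- start_marker: Green peg, 18 mm across, 22 mm high, standing loose on the housing about 42 mm outside one end dot (dot1 or dot9): the stroke begins at that dot. Not to be moved. Origin at the centre of its underside.
- stop_marker: Red peg of the same shape, beside the other end dot: the stroke ends there. Not to be moved. Origin at the centre of its underside.
- objective: Steel objective lens, 34 mm across, 50 mm high, standing loose on the housing about at the arc's centre. Bystander, loose: leave it alone. Origin at the centre of its underside.
- slide_box: Blue slide box 90 x 100 x 32 mm on the table. Bystander, loose: leave it alone. Origin at the centre of its underside.
- reagent: Small bottle 44 mm across, 85 mm high. Bystander, loose: leave it alone. Origin at the centre of its underside.
- petri_dish: Clear dish 90 mm across, 15 mm high. Bystander, loose: leave it alone. Origin at the centre of its underside.
- pen_cup: Grey cup of pens, 76 mm across, 150 mm high with the pens. Bystander, loose: leave it alone. Origin at the centre of its underside.
- mouse: Black computer mouse 62 x 100 mm, 32 mm high. Bystander, loose: leave it alone. Origin at the centre of its underside.

How it is judged (in metres and radians):
On the way, in this order (a step that is already met when the one before it is completed fails the run):
1. fingertips on dot 1 counted from the green marker, strip pressed at least 1 mm (value of joint strip above 0.001 m and ((horizontal distance between start_marker and dot1 below 0.07 m and horizontal distance between the grasp point and dot1 below 0.0125 m) or (horizontal distance between start_marker and dot9 below 0.07 m and horizontal distance between the grasp point and dot9 below 0.0125 m))), for 0.04 s.
2. fingertips on dot 2 counted from the green marker, strip pressed at least 1 mm (value of joint strip above 0.001 m and ((horizontal distance between start_marker and dot1 below 0.07 m and horizontal distance between the grasp point and dot2 below 0.0125 m) or (horizontal distance between start_marker and dot9 below 0.07 m and horizontal distance between the grasp point and dot8 below 0.0125 m))), for 0.04 s.
3. fingertips on dot 3 counted from the green marker, strip pressed at least 1 mm (value of joint strip above 0.001 m and ((horizontal distance between start_marker and dot1 below 0.07 m and horizontal distance between the grasp point and dot3 below 0.0125 m) or (horizontal distance between start_marker and dot9 below 0.07 m and horizontal distance between the grasp point and dot7 below 0.0125 m))), for 0.04 s.
4. fingertips on dot 4 counted from the green marker, strip pressed at least 1 mm (value of joint strip above 0.001 m and ((horizontal distance between start_marker and dot1 below 0.07 m and horizontal distance between the grasp point and dot4 below 0.0125 m) or (horizontal distance between start_marker and dot9 below 0.07 m and horizontal distance between the grasp point and dot6 below 0.0125 m))), for 0.04 s.
5. fingertips on dot 5 counted from the green marker, strip pressed at least 1 mm (value of joint strip above 0.001 m and ((horizontal distance between start_marker and dot1 below 0.07 m and horizontal distance between the grasp point and dot5 below 0.0125 m) or (horizontal distance between start_marker and dot9 below 0.07 m and horizontal distance between the grasp point and dot5 below 0.0125 m))), for 0.04 s.
6. fingertips on dot 6 counted from the green marker, strip pressed at least 1 mm (value of joint strip above 0.001 m and ((horizontal distance between start_marker and dot1 below 0.07 m and horizontal distance between the grasp point and dot6 below 0.0125 m) or (horizontal distance between start_marker and dot9 below 0.07 m and horizontal distance between the grasp point and dot4 below 0.0125 m))), for 0.04 s.
7. fingertips on dot 7 counted from the green marker, strip pressed at least 1 mm (value of joint strip above 0.001 m and ((horizontal distance between start_marker and dot1 below 0.07 m and horizontal distance between the grasp point and dot7 below 0.0125 m) or (horizontal distance between start_marker and dot9 below 0.07 m and horizontal distance between the grasp point and dot3 below 0.0125 m))), for 0.04 s.
8. fingertips on dot 8 counted from the green marker, strip pressed at least 1 mm (value of joint strip above 0.001 m and ((horizontal distance between start_marker and dot1 below 0.07 m and horizontal distance between the grasp point and dot8 below 0.0125 m) or (horizontal distance between start_marker and dot9 below 0.07 m and horizontal distance between the grasp point and dot2 below 0.0125 m))), for 0.04 s.
At the end, for the whole second after the job is handed in: The grasp point is within 12.5 mm horizontally of the last dot (next to the red peg), the strip is pressed at least 1 mm by the fingers with 0.5 to 12 N, and no loose thing has moved 12 mm or more (((horizontal distance between start_marker and dot1 below 0.07 m and horizontal distance between the grasp point and dot9 below 0.0125 m) or (horizontal distance between start_marker and dot9 below 0.07 m and horizontal distance between the grasp point and dot1 below 0.0125 m)) and value of joint strip above 0.001 m and contact force between the fingers and console between 0.5 and 12 N and distance of each of start_marker, stop_marker, objective, slide_box, reagent, petri_dish, pen_cup, mouse from where it was at the start of the episode below 0.012 m); the arm keeps its last pose, push and grip.
It fails at once if the fingers press the controller with more than 12 N (contact force between the fingers and console above 12 N).
It fails at once if the fingertips lift off the strip, or come down on it, at one of the seven dots between the ends ((horizontal distance between the grasp point and dot2 below 0.0125 m and value of joint strip below 0.0003 m and height (world z) of the grasp point below 0.073 m) or (horizontal distance between the grasp point and dot3 below 0.0125 m and value of joint strip below 0.0003 m and height (world z) of the grasp point below 0.073 m) or (horizontal distance between the grasp point and dot4 below 0.0125 m and value of joint strip below 0.0003 m and height (world z) of the grasp point below 0.073 m) or (horizontal distance between the grasp point and dot5 below 0.0125 m and value of joint strip below 0.0003 m and height (world z) of the grasp point below 0.073 m) or (horizontal distance between the grasp point and dot6 below 0.0125 m and value of joint strip below 0.0003 m and height (world z) of the grasp point below 0.073 m) or (horizontal distance between the grasp point and dot7 below 0.0125 m and value of joint strip below 0.0003 m and height (world z) of the grasp point below 0.073 m) or (horizontal distance between the grasp point and dot8 below 0.0125 m and value of joint strip below 0.0003 m and height (world z) of the grasp point below 0.073 m)).
It fails at once if a peg, the lens or another loose thing is lifted, carried or pushed 12 mm or more (distance of any of start_marker, stop_marker, objective, slide_box, reagent, petri_dish, pen_cup, mouse from where it was at the start of the episode above 0.012 m).
It also fails if it takes over 48 s, if anything falls off the work surface, if the arm or the gripper's body presses on something with over 40 N, if the wrist force passes 120 N, or if a joint passes its speed limit or range.

## Robot

A 6-joint arm with a two-finger parallel gripper is mounted at the origin on the work surface. World frame = base frame: x ahead of the robot, y to its left, z up, the work surface at z = 0. Lengths are in mm, angles in rad, forces in N, time in s.
With the tool pointing down it reaches from about 350 to 775 mm from the base axis. Payload 7.3 kg.
Tool frame: the origin (TCP) lies at the very end of the fingers, on their centre line; the grasp point (between the pads) lies 19 mm behind it; z points along the fingers, y is the line along which they close (so a half turn about z gives the same grasp; the last joint's range is limited). The gripper opens to 92 mm and grips with 3 to 60 N. Pads are 19 mm wide; open, the fingers measure 130 mm over their backs; the gripper's body (75 mm by 190 mm) begins 47 mm behind the grasp point.
Start: joints at [-1.302, 0.342, 1.524, -0, 1.275, -0.146], TCP at [211.602, -480.489, 226.741] pointing down, gripper open.
Joint ranges: [-2.53, 2.53], [-0.77, 2.02], [0.04, 2.7], [-1, 4.14], [0.28, 2.66], [-3.11, 3.11]. Speed limits (rad/s): [2.57, 2.57, 3.14, 3.14, 3.14, 3.14].

## Interface

Orientations are given as [roll, pitch, yaw] about the fixed x, y, z axes, in that order (R = Rz(yaw) Ry(pitch) Rx(roll)).
In Python, from plant import * gives the robot as it stands.
- The arm moves only by the tool arm_command, never from a script. Its arguments are lists of equal length, an entry for each row: "gripper": the finger opening in mm, from 0 to 91.8; "dp": the shift along the tool's x, y, z in units of 25 mm (1.0 is 25 mm), a list of three; "twist": the turn about the tool's z in units of 5 degrees (1.0 is 5 degrees). A call has exactly 5 rows; each row shifts and turns the commanded pose from where the row before left it, along the tool's axes as they then stand; what a row does not reach is not made up. A row lasts 1/8 s, in which the tool goes at most 62.5 mm and 10.7 degrees, less where a joint would pass 70% of its speed; a pose out of reach is approached as far as the arm can. A call is refused whole if a number of a shift passes 1 or a number of a turn 1, either way. A call with a gripper value outside its range is refused whole. The fingers move at their own pace and stop on an object; the grip force is fixed at half the most. Time passes only in rows, so rows that do not move let the fingers close, or fill a call up. It gives the time, the measured TCP pose, the force, the opening and the grip force at its end, in the units of the state.
- get_obs(): the state, without advancing time (a new reading comes with each control period).
- capture(name): name is "side" or "top"; returns the picture (400x640x3 uint8, red, green, blue); there is no depth.
- get_calibration(name): a dict with "mtx" (3x3 intrinsics, pixels), "position" and "attitude" of the camera in the world. Camera axes: x right, y down, z forward; pixel columns grow to the right and rows downward; lengths in mm; the calibration is good to about 2 mm. A picture is of the moment at which its call begins. get_calibration takes no time and is no camera call.
- close_job(): hands the job in; it is judged then, once.
The state is a dict: "time": time; "joint_positions": joint angles; "dq": joint speeds; "tau": joint torques, N m; "tool_pos": TCP position; "tcp_rot": TCP orientation; "contact_force": force on the tool from outside, world axes, zero at the start; "moment": the same for the moment, N m; "grip_width": finger opening in mm; "finger_force": force on a finger pad.
Only numpy, scipy, OpenCV 4.12 (cv2) and the standard library are available. Lean on these libraries where they do the work, as an engineer would, in place of code of your own. Each camera call takes 0.05 s, during which the arm holds its last target. There are 200 camera calls.

## Working session

There is one attempt and no reset: what is moved stays moved. The work goes in short steps, Python scripts to look and compute and a tool call to move; the robot and the scene stay as the last step left them, time stands still between calls to the robot, and variables do not carry over. Pictures are saved under pics/ and viewed, at most 10 in all, crops included, and the job is handed in when it is done.

Besides the shell and the picture viewer there is one more tool, called after ">>>" by a JSON object that holds its "name" and its "arguments". arm_command: Moves the arm, as the interface text tells. Its arguments: {"type":"object","properties":{"gripper":{"type":"array"},"dp":{"type":"array"},"twist":{"type":"array"}},"required":["gripper","dp","twist"]}

```bash
mkdir -p pics; python3 - <<'E'
from plant import *
import cv2
for n in("top","side"):
    im=capture(n); cv2.imwrite(f"pics/{n}0.png",im[:,:,::-1]); c=get_calibration(n); print(n,c)
o=get_obs(); print({k:o[k] for k in("time","tool_pos","tcp_rot","contact_force","grip_width")})
E
```

```text
top {'mtx': array([[518.4522026 ,   0.        , 320.66486731],
       [  0.        , 518.4522026 , 189.88957788],
       [  0.        ,   0.        ,   1.        ]]), 'position': array([ 477.79801934,   53.22678005, 1091.61555326]), 'attitude': array([-3.03484999, -0.0151504 , -1.57310441])}
side {'mtx': array([[389.2002234 ,   0.        , 311.1894357 ],
       [  0.        , 389.2002234 , 200.97080746],
       [  0.        ,   0.        ,   1.        ]]), 'position': array([ 385.09710734, -492.52468971,  616.24262843]), 'attitude': array([-2.34609506, -0.0061817 , -0.3047165 ])}
{'time': 0.1, 'tool_pos': array([ 211.51119147, -480.12428258,  226.12088972]), 'tcp_rot': array([-3.14025914e+00, -2.03816760e-04,  4.14794482e-01]), 'contact_force': array([0.76649221, 0.41537669, 0.28744837]), 'grip_width': 92.08336788606822}
```

View pics/top0.png

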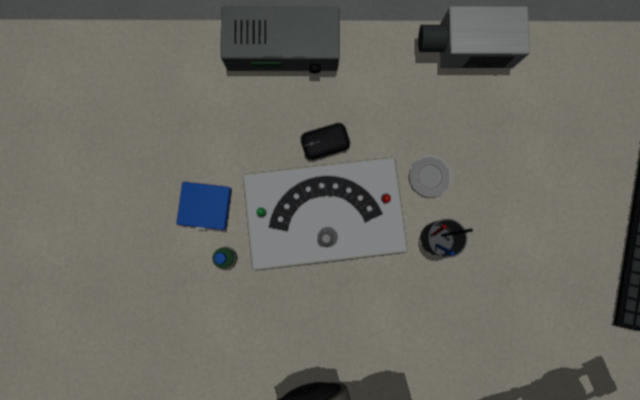

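View pics/side0.png

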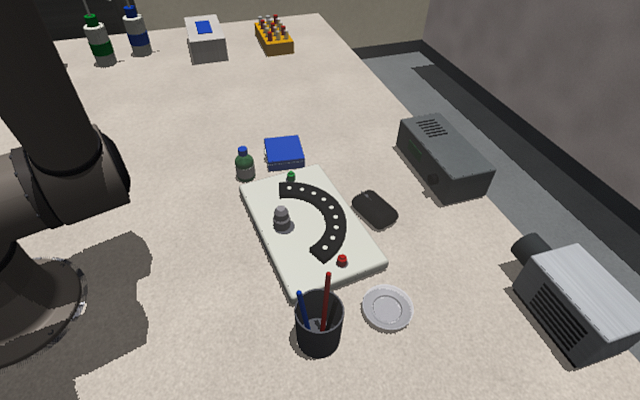

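The top view shows the strip as an arc from the green peg (261,212, world +y) to the red peg (386,198). The lens is at (327,237), the mouse at (325,141) and the pen cup at (443,238). The side view shows the same layout, with green at (290,176) and red at (342,260).

```bash
cat > h.py <<'E'
import cv2,numpy as np
from scipy.spatial.transform import Rotation as Ro
from scipy.optimize import least_squares
from plant import *
def ray(c,uv,z):
    uv=np.atleast_2d(np.array(uv,float)); d=np.c_[uv,np.ones(len(uv))]@np.linalg.inv(c["mtx"]).T@Ro.from_euler("xyz",c["attitude"]).as_matrix().T
    return c["position"]+d*((z-c["position"][2])/d[:,2])[:,None]
def dots(n,box):
    im=cv2.imread(f"pics/{n}0.png"); x0,y0,x1,y1=box
    g=cv2.cvtColor(im[y0:y1,x0:x1],cv2.COLOR_BGR2GRAY); s=4
    g=cv2.resize(g,None,fx=s,fy=s,interpolation=cv2.INTER_CUBIC)
    _,b=cv2.threshold(g,0,255,cv2.THRESH_OTSU); k,l,st,ce=cv2.connectedComponentsWithStats(b,connectivity=4)
    return np.array([(ce[i]+.5)/s-.5+[x0,y0] for i in range(1,k) if 60<st[i,4]<900 and max(st[i,2:4])<40])
E
python3 - <<'E'
from h import *
for n,box in(("top",(268,172,384,232)),("side",(275,176,350,265))):
    uv=dots(n,box); p=ray(get_calibration(n),uv,42); p=p[np.argsort(-p[:,1])]
    print(n,len(p)); print(p[:,:2].round(1).tolist()); 
    if len(p)<5: continue
    print(np.linalg.norm(np.diff(p[:,:2],axis=0),axis=1).round(1))
    r=least_squares(lambda q:np.hypot(*(p[:,:2]-q[:2]).T)-q[2],[400,0,100],loss="soft_l1"); print(r.x.round(1),r.fun.round(1))
im=cv2.imread("pics/top0.png").astype(int)
for nm,m in(("green",(im[:,:,1]>im[:,:,2]+40)&(im[:,:,1]>im[:,:,0]+20)),("red",im[:,:,2]>im[:,:,1]+70)):
    k,l,st,ce=cv2.connectedComponentsWithStats(m.astype(np.uint8))
    for i in range(1,k):
        if st[i,4]>10: print(nm,ce[i].round(1),st[i,4],ray(get_calibration("top"),ce[i],52).round(1))
print("lens",ray(get_calibration("top"),(326,238),80))
E
```

```text
top 9
[[531.8, 119.3], [557.4, 106.7], [578.2, 87.4], [592.7, 63.4], [600.0, 35.8], [599.1, 7.8], [590.4, -19.3], [574.7, -42.6], [553.0, -60.8]]
[28.6 28.3 28.1 28.5 28.  28.5 28.  28.4]
[500.6  24.4  99.9] [-0.1  0.  -0.   0.1  0.1 -0.1 -0.  -0.1  0.1]
side 9
[[530.4, 120.3], [555.6, 107.6], [576.4, 88.3], [591.0, 64.3], [598.3, 36.8], [597.5, 8.5], [588.9, -18.2], [573.2, -41.8], [551.3, -60.1]]
[28.2 28.3 28.2 28.4 28.3 28.1 28.4 28.5]
[498.7  25.2 100.2] [ 0.  -0.  -0.1  0.   0.1 -0.  -0.1  0.   0. ]
green [260.6 211.3] 42 [[546.1 157.6  52. ]]
red [386.2 198. ] 35 [[572.6 -94.9  52. ]]
lens [[492.11999462  27.49556808  80.        ]]
```

>>> {"name": "arm_command", "arguments": {"gripper": [0,0,0,0,0], "dp": [[0.85,-0.67,0],[0.85,-0.67,0],[0.85,-0.67,0],[0.85,-0.67,0],[0.85,-0.67,0]], "twist": [0,0,0,0,0]}}

```text
time: 0.72
tool_pos: [275.3, -360.0, 226.4]
tcp_rot: [-3.141, 0.0, 0.415]
contact_force: [0.6, -0.6, 0.3]
grip_width: 46.4
finger_force: 0.0
```

>>> {"name": "arm_command", "arguments": {"gripper": [0,0,0,0,0], "dp": [[0.85,-0.67,0],[0.85,-0.67,0],[0.85,-0.67,0],[0.85,-0.67,0],[0.85,-0.67,0]], "twist": [0,0,0,0,0]}}

```text
time: 1.35
tool_pos: [338.8, -240.6, 226.5]
tcp_rot: [-3.141, 0.0, 0.415]
contact_force: [0.5, -0.2, 0.4]
grip_width: 0.8
finger_force: 0.0
```

>>> {"name": "arm_command", "arguments": {"gripper": [0,0,0,0,0], "dp": [[0.85,-0.67,0],[0.85,-0.67,0],[0.85,-0.67,0],[0.85,-0.67,0],[0.85,-0.67,0]], "twist": [0,0,0,0,0]}}

```text
time: 1.98
tool_pos: [402.2, -121.2, 226.5]
tcp_rot: [-3.141, 0.0, 0.415]
contact_force: [0.3, -0.8, -0.0]
grip_width: 0.5
finger_force: 0.0
```

>>> {"name": "arm_command", "arguments": {"gripper": [0,0,0,0,0], "dp": [[0.85,-0.67,0],[0.85,-0.67,0],[0.85,-0.67,0],[0.85,-0.67,0],[0.85,-0.67,0]], "twist": [0,0,0,0,0]}}

```text
time: 2.6
tool_pos: [465.7, -1.8, 226.4]
tcp_rot: [-3.141, 0.001, 0.415]
contact_force: [0.1, -0.1, 0.6]
grip_width: 0.4
finger_force: 0.0
```

>>> {"name": "arm_command", "arguments": {"gripper": [0,0,0,0,0], "dp": [[0.85,-0.67,0],[0.85,-0.67,0],[0.85,-0.67,0],[0.85,-0.67,0],[0.85,-0.67,0]], "twist": [0,0,0,0,0]}}

```text
time: 3.22
tool_pos: [529.2, 117.6, 226.3]
tcp_rot: [-3.141, 0.001, 0.415]
contact_force: [0.5, -0.7, 0.2]
grip_width: 0.4
finger_force: 0.0
```

>>> {"name": "arm_command", "arguments": {"gripper": [0,0,0,0,0], "dp": [[0.1,-0.05,0.8],[0,0,1],[0,0,1],[0,0,1],[0,0,1]], "twist": [0,0,0,0,0]}}

```text
time: 3.85
tool_pos: [530.5, 119.0, 105.5]
tcp_rot: [-3.141, 0.001, 0.415]
contact_force: [0.2, 0.3, 0.1]
grip_width: 0.3
finger_force: 0.0
```

>>> {"name": "arm_command", "arguments": {"gripper": [0,0,0,0,0], "dp": [[0,0,0.8],[0,0,0.6],[0,0,0.3],[0,0,0.1],[0,0,0]], "twist": [0,0,0,0,0]}}

```text
time: 4.47
tool_pos: [531.1, 119.0, 62.1]
tcp_rot: [3.141, -0.001, 0.415]
contact_force: [-0.1, 0.2, 0.5]
grip_width: 0.6
finger_force: 0.0
```

```bash
python3 - <<'E'
from h import *
a=capture("top")[150:290,230:420,::-1]; b=capture("side")[150:310,220:400,::-1]
cv2.imwrite("pics/ab.png",np.hstack([cv2.resize(a,(400,295)),cv2.resize(b,(332,295))]))
o=get_obs(); print(o["tool_pos"],o["contact_force"])
E
```

```text
[531.24411279 119.02603033  62.31743591] [ 0.5238993  -0.61382747 -0.53521785]
```

View pics/ab.png

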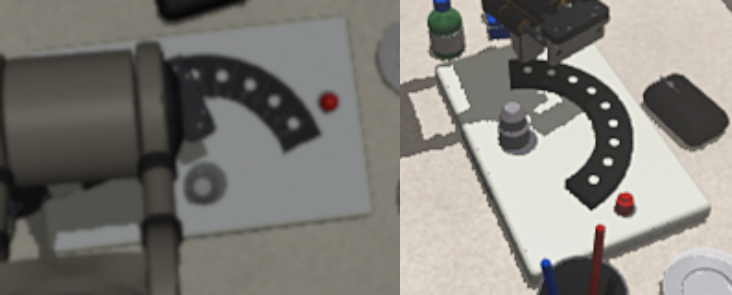

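The fingertips are above the end dot by the green peg (side crop about (525,60)), with nothing touched. Next I lower gently.

>>> {"name": "arm_command", "arguments": {"gripper": [0,0,0,0,0], "dp": [[0,0,0.35],[0,0,0.25],[0,0,0.1],[0,0,0.06],[0,0,0]], "twist": [0,0,0,0,0]}}

```text
time: 5.2
tool_pos: [530.9, 119.0, 42.6]
tcp_rot: [3.142, 0.0, 0.415]
contact_force: [-0.5, 0.3, 0.2]
grip_width: 0.7
finger_force: 0.0
```

>>> {"name": "arm_command", "arguments": {"gripper": [0,0,0,0,0], "dp": [[0,0,0.04],[0,0,0.04],[0,0,0.04],[0,0,0],[0,0,0]], "twist": [0,0,0,0,0]}}

```text
time: 5.82
tool_pos: [531.0, 119.0, 39.8]
tcp_rot: [3.141, -0.0, 0.415]
contact_force: [-0.8, 0.2, 4.2]
grip_width: 0.2
finger_force: 1.5
```

```bash
python3 - <<'E'
from h import *
P=[get_obs()["tool_pos"][:2]]
D=np.array([(556.5,107.1),(577.3,87.8),(591.9,63.8),(599.2,36.3),(598.3,8.1),(589.7,-18.8),(574,-42.2),(552.2,-60.5)])
d=np.diff(np.vstack([P,D]),axis=0); y=.415
print((d@np.array([[np.cos(y),np.sin(y)],[np.sin(y),-np.cos(y)]])/125).round(3), get_obs()["contact_force"])
E
```

```text
[[ 0.148  0.169]
 [ 0.09   0.208]
 [ 0.029  0.223]
 [-0.035  0.225]
 [-0.098  0.204]
 [-0.15   0.169]
 [-0.19   0.121]
 [-0.219  0.064]] [-0.79921671  0.21952121  4.168016  ]
```

>>> {"name": "arm_command", "arguments": {"gripper": [0,0,0,0,0], "dp": [[0.15,0.17,0],[0.15,0.17,0],[0.15,0.17,0],[0.15,0.17,0],[0.15,0.17,0]], "twist": [0,0,0,0,0]}}

```text
time: 6.45
tool_pos: [556.9, 106.9, 39.6]
tcp_rot: [3.142, 0.0, 0.415]
contact_force: [-1.3, 0.9, 3.3]
grip_width: 0.6
finger_force: 1.5
```

>>> {"name": "arm_command", "arguments": {"gripper": [0,0,0,0,0], "dp": [[0.09,0.21,0.02],[0.09,0.21,0.02],[0.09,0.21,0],[0.09,0.21,0],[0.08,0.21,0]], "twist": [0,0,0,0,0]}}

```text
time: 7.08
tool_pos: [577.5, 87.2, 38.7]
tcp_rot: [3.141, -0.0, 0.415]
contact_force: [-1.6, 1.7, 2.9]
grip_width: 0.4
finger_force: 1.8
```

>>> {"name": "arm_command", "arguments": {"gripper": [0,0,0,0,0], "dp": [[0.03,0.22,0],[0.03,0.22,0],[0.03,0.22,0],[0.03,0.22,0],[0.03,0.22,0]], "twist": [0,0,0,0,0]}}

```text
time: 7.7
tool_pos: [591.9, 63.5, 38.7]
tcp_rot: [3.141, 0.0, 0.415]
contact_force: [-2.1, 2.8, 3.9]
grip_width: 0.5
finger_force: 1.8
```

>>> {"name": "arm_command", "arguments": {"gripper": [0,0,0,0,0], "dp": [[-0.03,0.22,0],[-0.03,0.22,0],[-0.04,0.22,0],[-0.04,0.22,0],[-0.04,0.22,0]], "twist": [0,0,0,0,0]}}

```text
time: 8.32
tool_pos: [598.8, 36.5, 38.7]
tcp_rot: [3.142, -0.0, 0.415]
contact_force: [-0.8, 2.8, 3.6]
grip_width: 0.3
finger_force: 1.8
```

>>> {"name": "arm_command", "arguments": {"gripper": [0,0,0,0,0], "dp": [[-0.1,0.2,0],[-0.1,0.2,0],[-0.1,0.2,0],[-0.1,0.2,0],[-0.1,0.2,0]], "twist": [0,0,0,0,0]}}

```text
time: 8.95
tool_pos: [597.3, 8.6, 38.7]
tcp_rot: [3.142, 0.0, 0.415]
contact_force: [-0.4, 3.1, 2.9]
grip_width: 0.1
finger_force: 1.8
```

>>> {"name": "arm_command", "arguments": {"gripper": [0,0,0,0,0], "dp": [[-0.14,0.18,0],[-0.14,0.18,0],[-0.14,0.17,0],[-0.15,0.17,0],[-0.15,0.17,0]], "twist": [0,0,0,0,0]}}

```text
time: 9.57
tool_pos: [589.5, -18.6, 38.7]
tcp_rot: [3.141, -0.0, 0.415]
contact_force: [1.3, 2.2, 3.3]
grip_width: 0.5
finger_force: 1.8
```

>>> {"name": "arm_command", "arguments": {"gripper": [0,0,0,0,0], "dp": [[-0.19,0.12,0],[-0.19,0.12,0],[-0.19,0.12,0],[-0.19,0.12,0],[-0.19,0.12,0]], "twist": [0,0,0,0,0]}}

```text
time: 10.2
tool_pos: [573.7, -41.8, 38.7]
tcp_rot: [3.142, 0.0, 0.415]
contact_force: [1.1, 2.9, 4.1]
grip_width: 0.6
finger_force: 1.8
```

>>> {"name": "arm_command", "arguments": {"gripper": [0,0,0,0,0], "dp": [[-0.22,0.07,0],[-0.22,0.07,0],[-0.22,0.07,0],[-0.22,0.06,0],[-0.21,0.06,0]], "twist": [0,0,0,0,0]}}

```text
time: 10.82
tool_pos: [552.0, -60.3, 38.7]
tcp_rot: [3.141, -0.0, 0.415]
contact_force: [1.8, 2.4, 3.4]
grip_width: 0.5
finger_force: 1.8
```

>>> {"name": "arm_command", "arguments": {"gripper": [0,0,0,0,0], "dp": [[0,0,0],[0,0,0],[0,0,0],[0,0,0],[0,0,0]], "twist": [0,0,0,0,0]}}

```text
time: 11.45
tool_pos: [552.1, -60.0, 38.6]
tcp_rot: [-3.141, 0.001, 0.415]
contact_force: [-2.1, -2.1, 3.2]
grip_width: 0.5
finger_force: 1.8
```

```bash
python3 - <<'E'
from h import *
a=capture("top")[150:290,230:420,::-1]; b=capture("side")[150:310,220:400,::-1]
cv2.imwrite("pics/end.png",np.hstack([cv2.resize(a,(400,295)),cv2.resize(b,(332,295))]))
o=get_obs(); print(o["tool_pos"],o["contact_force"])
E
```

```text
[552.07419857 -59.95796342  38.5908442 ] [-1.70224727 -1.97922912  3.45452773]
```

View pics/end.png

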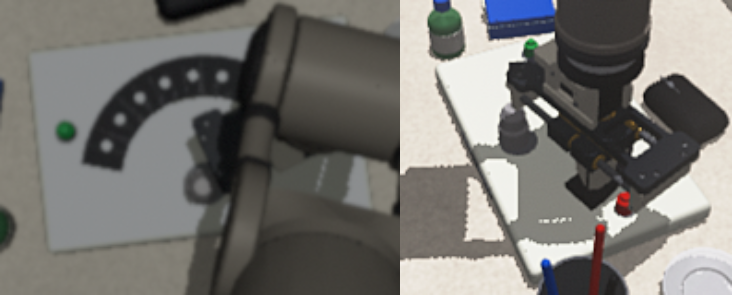

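The fingertips rest on the last dot beside the red peg (side crop about (595,195)). Both pegs and the lens are still standing where they were, and the force is about 4 N. I'm handing the job in.

```bash
python3 -c "
from plant import *
print(close_job())"
```

```text
the job is handed in; nothing more can be done
None
```

I ran the closed fingertips along all nine dots in one stroke from the green peg to the red peg, at about 3–5 N each time I read it. They ended resting on the last dot at about 4 N, nothing looked disturbed in the last picture, and the job is handed in, though no verdict came back.

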